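Raise the shaving mirror one notch and turn its light up

ROBOT

A 6-joint arm with a two-finger parallel gripper is mounted at the origin on the work surface. World frame = base frame: x ahead of the robot, y to its left, z up, the work surface at z = 0. Lengths are in mm, angles in rad, forces in N, time in s.
With the tool pointing down it reaches from about 275 to 1000 mm from the base axis. Payload 8.4 kg.
Tool frame: the origin (TCP) lies at the very end of the fingers, on their centre line; the grasp point (between the pads) lies arm.pinch_z behind it (arm.pinch_z is the distance from the TCP to the grasp point, in mm); z points along the fingers, x is the direction in which the jaws open and shut, and the axes are right-handed (so a half turn about z gives the same grasp; the last joint's range is limited). The gripper opens to 85 mm and grips with 20 to 120 N. Pads are 22 mm wide; open, the fingers measure 114 mm over their backs; the gripper's body (76 mm by 85 mm) begins 54 mm behind the grasp point. The pads swing forward as they close: fully open they stand 13 mm farther back than shut.
Start: joints at [1.344, 0.353, 1.633, -0, 1.155, -0.002], TCP at [139.318, 609.277, 231.281] pointing down, gripper open.
Joint ranges: [-2.63, 2.63], [-0.92, 2.1], [0.06, 2.66], [-1.3, 4.44], [0, 2.69], [-3.02, 3.02]. Speed limits (rad/s): [2.22, 2.22, 2.79, 3.14, 3.14, 3.14].

INTERFACE

Orientations are given as a unit quaternion [x, y, z, w].
In Python, from workcell import readout, viewer, finish_job, arm gives the robot as it stands. The module is installed in compiled form; this text tells all that it offers.
- The arm moves only by the tool apply_moves, never from a script. Its argument "motion" is a list that holds one entry, the list of rows, each a list of 7 numbers: the turn, a rotation vector about the tool's x, y, z in rad, then the shift along the tool's x, y, z in m, then the closure, from 0 (fully open) to 1 (shut). A call has 1 to 20 rows; each row shifts and turns the commanded pose from where the row before left it, along the tool's axes as they then stand; what a row does not reach is not made up. A row lasts 1/8 s, in which the tool goes at most 62.5 mm and 10.7 degrees, less where a joint would pass 70% of its speed; a pose out of reach is approached as far as the arm can. A call is refused whole if a number of a shift passes 0.0625 or a number of a turn 0.188, either way. A call with a gripper value outside its range is refused whole. The fingers move at their own pace and stop on an object; "grip_force" is the grip in N (left out, the last holds). Time passes only in rows, so rows that do not move let the fingers close. It gives the time, the measured TCP pose, the force and the opening at its end, in the units of the state.
- readout.get_obs(): the state, without advancing time (a new reading comes with each control period).
- viewer.camera(name): name is "side" or "top" or "wrist"; returns a dict with "frame" (420x560x3 uint8, blue, green, red), "vertical_fov" (degrees; the focal length in pixels is half the picture's height over the tangent of half this angle, whatever the lens; pixels are square), "cx", "cy" (the principal point, pixels), "rvec" (rotation vector, rad) and "tvec" (3), from world to camera coordinates, as OpenCV has them. Camera axes: x right, y down, z forward; pixel columns grow to the right and rows downward; lengths in mm; the calibration is good to about 2 mm. A picture is of the moment at which its call begins. There is no depth.
- finish_job(): hands the job in, once; it reports no verdict.
The state is a dict: "time_s": time; "joint_pos": joint angles; "qd": joint speeds; "tau": joint torques, N m; "position": TCP position; "orientation": TCP orientation; "force": force on the tool from outside, world axes, zero at the start; "wrist_torque": the same for the moment, N m; "gripper_width": finger opening in mm.
Only numpy, scipy, OpenCV 4.12 (cv2) and the standard library are available. Lean on these libraries where they do the work, as an engineer would, in place of code of your own. Each camera call takes 0.05 s, during which the arm holds its last target.

TASK

Get the lit shaving mirror ready: raise it by exactly one notch, letting it down gently until the pawl carries it before you let go, and roll the thumbwheel in its base away from you (towards the mirror) as far as it goes, so that the light is fully up. Leave the other things on the dresser standing where they are.

Things in the scene. Friction and masses are not known exactly. Their poses are not given: they have to be found in the camera images.
- stand: Base of the lit shaving mirror: white box 200 mm (x) by 180 mm (y), 46 mm high, grey strip along its front (-x) edge; does not shift. Origin: centre of the underside; x points to the back, y left, z up. 60 mm behind the origin stands the column: black collar 50 mm across, top 150 mm above the dresser, notched steel stem sliding up out of it, red pawl with release tab at the back.
- mirror_top (a point): Top of the mirror's rim, mid-thickness, 22 mm behind the stand's origin and 269 mm above the dresser at the start; axes as the stand's. The mirror: upright disc, 160 mm across, 18 mm thick along x, facing -x, rigid on the stem (0.4 to 0.75 kg together; lifting takes up to 12 N). Its rim can be pinched front to back from above; all else stays 70 mm below this point.
- mirror (a joint): Height of mirror and stem in m, 0 to 0.112, up is +. It rests in notches at 0, 0.024 (where it starts), 0.048, 0.072 and 0.096. Going up, the pawl rides over the next tooth, springs in 3 mm above the next resting height, and the mirror can then settle back on to it. The pawl lets it rise freely but not sink, so a notch too far is not simply undone.
- dimmer_top (a point): Top of the light's thumbwheel, 56 mm above the dresser, 84 mm in front of and 45 mm right (-y) of the stand's origin; axes as the stand's. Black rubber wheel, 52 mm diameter, 14 mm wide, axle along y, standing 10 mm out of the top and front of the grey strip. A fingertip pressed on its top with about 5 N and moved along the stand's +x rolls it by friction (under 2 N at the rim).
- dimmer (a joint): Turn of the thumbwheel in rad, 0 = dimmest, 2.0 = end stop, light fully up; starts between 0 and 0.5 and stays where left. It grows as the wheel's top moves along the stand's +x (away from the robot, to the mirror), 26 mm of rim travel per rad. A white rib on the wheel comes to the very top at 2.0.
- tray: Slate tray, 180 by 260 mm, 10 mm thick, heavy. Origin: centre of the underside.
- vial_rack: White plastic rack, 40 by 130 mm, with three capped sample vials, 84 mm high in all, standing on the tray. Origin: centre of the underside.
- bottle: Heavy square amber bottle, 66 by 66 mm, 149 mm high with its stopper. Origin: centre of the underside.
- bowl: Stainless steel shaving bowl, 116 mm across the rim, 55 mm high. Origin: centre of the underside.
- oak_box: Lidded oak box with a brass hook latch, 124 by 174 mm, 83 mm high. Origin: centre of the underside.
There are look-alikes about, which are no part of the job. Leave any purple look-alike of the vial_rack alone.

How it is judged:
By the outcome, as a careful person would: the job done as asked, in the order asked, and still so for the second after the job is handed in, with the robot touching nothing.
It also fails if it takes over 58 s, if anything falls off the work surface, if the arm or the gripper's body presses on something with over 40 N, if the wrist force passes 120 N, or if a joint passes its speed limit or range.

## Working session

There is one attempt and no reset: what is moved stays moved. The work goes in short steps, Python scripts to look and compute and a tool call to move; the robot and the scene stay as the last step left them, time stands still between calls to the robot, and variables do not carry over. Pictures are saved under pics/ and viewed, and the job is handed in when it is done.

Besides the shell and the picture viewer there is one more tool, called after "Call:" as name([rows], argument=value, ...), one row to a line, values as JSON. apply_moves: Moves the arm, as the interface text tells. Its arguments: {"type":"object","properties":{"motion":{"type":"array"},"grip_force":{"type":"number"}},"required":["motion"]}

```bash
mkdir -p pics; cat > h.py <<'E'
import numpy as np,cv2
from workcell import readout, viewer, finish_job, arm
def cam(n,save=None):
    c=viewer.camera(n)
    if save: cv2.imwrite('pics/'+save,c['frame'])
    f=210/np.tan(np.radians(c['vertical_fov'])/2)
    K=np.array([[f,0,c['cx']],[0,f,c['cy']],[0,0,1.]])
    R=cv2.Rodrigues(np.array(c['rvec'],float))[0];t=np.array(c['tvec'],float).ravel()
    return c['frame'],K,R,t
def ray(K,R,t,u,v):
    d=R.T@np.linalg.solve(K,[u,v,1.]);return -R.T@t,d/np.linalg.norm(d)
def onz(K,R,t,u,v,z):
    o,d=ray(K,R,t,u,v);return o+d*(z-o[2])/d[2]
def proj(K,R,t,p):
    q=K@(R@np.array(p,float)+t);return q[:2]/q[2]
E
python3 - <<'E'
from h import *
for n in ['side','top','wrist']:
    f,K,R,t=cam(n,n+'0.png'); print(n,K[0,0],K[:2,2],(-R.T@t).round(),R[2].round(2))
print(readout.get_obs(),arm.pinch_z)
E
```

```text
side 416.77483099478565 [279.23532712 211.78419728] [ 200. -944.  711.] [ 0.26  0.83 -0.48]
top 538.9902392678761 [284.31709832 211.83138516] [ 278.   -8. 1854.] [ 0.13  0.01 -0.99]
wrist 359.14027929015714 [271.18582766 217.08576111] [ 71. 625. 371.] [ 0.27 -0.06 -0.96]
{'time_s': 0.15, 'joint_pos': array([ 1.34356651e+00,  3.53517549e-01,  1.63398183e+00,  3.43267005e-05,
        1.15520126e+00, -2.38449118e-03]), 'qd': array([ 0.00092343, -0.0017034 , -0.00077227,  0.00118225, -0.00196117,
        0.00035665]), 'tau': array([ 1.25843679e-03, -6.05636930e+01, -3.42336488e+01,  1.76922345e-04,
        6.12409174e-03, -4.25679298e-05]), 'position': array([139.24225555, 608.90464316, 230.70841525]), 'orientation': array([ 7.81974659e-01,  6.23309975e-01, -4.43784604e-04,  3.31979772e-04]), 'force': array([-0.00907139,  0.34056505,  0.07537408]), 'wrist_torque': array([-0.01182233, -0.01782811, -0.00487897]), 'gripper_width': 85.70915251015654} 18.700000000000003
```

View pics/side0.png

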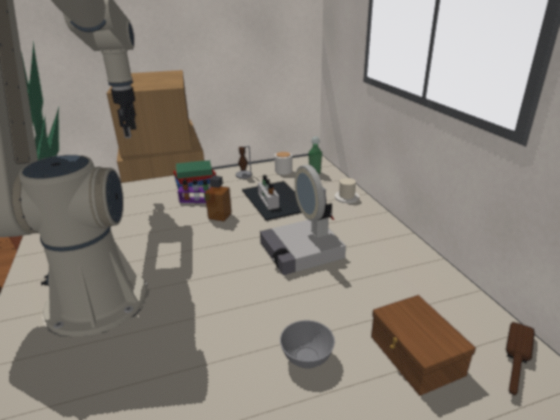

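View pics/top0.png

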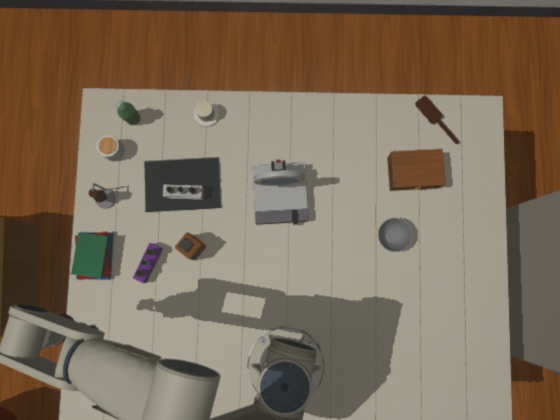

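View pics/wrist0.png

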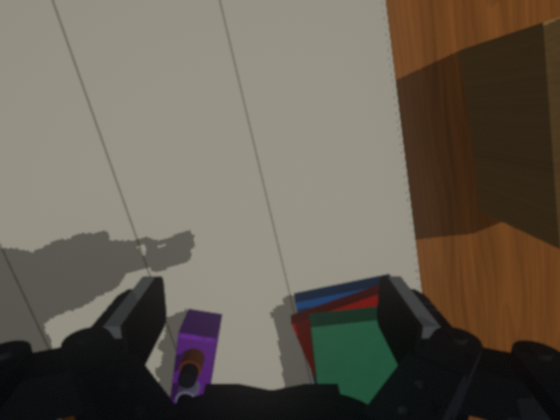

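The side view shows the stand near (300,245). In the top view it is near (280,195), with the wheel as a dark spot near (296,215). I'll zoom in on both.

```bash
python3 - <<'E'
from h import *
a=cv2.imread('pics/top0.png')[145:235,235:325];cv2.imwrite('pics/topz.png',cv2.resize(a,None,fx=6,fy=6,interpolation=cv2.INTER_CUBIC))
a=cv2.imread('pics/side0.png')[155:275,250:360];cv2.imwrite('pics/sidez.png',cv2.resize(a,None,fx=5,fy=5,interpolation=cv2.INTER_CUBIC))
E
```

```text
(no output)
```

View pics/topz.png

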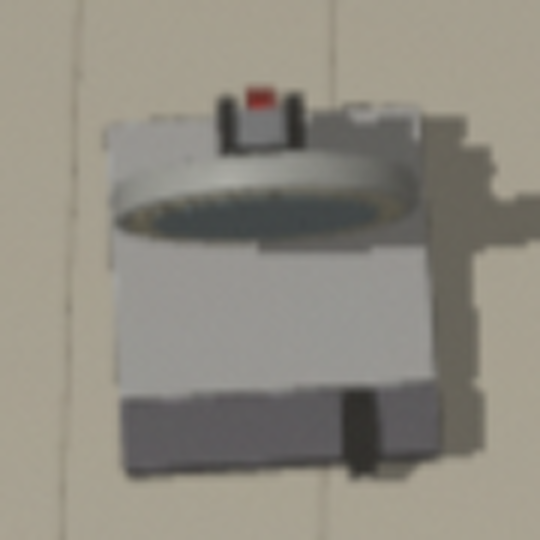

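View pics/sidez.png

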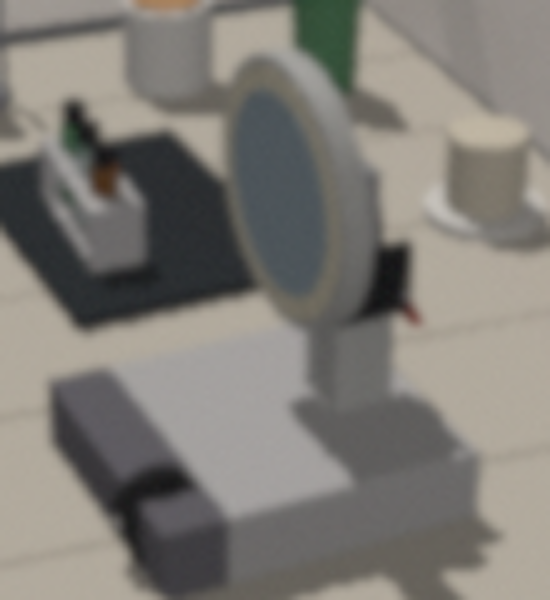

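```bash
python3 - <<'E'
from h import *
f,K,R,t=cam('top')
g=lambda u,v,z:onz(K,R,t,235+(u+.5)/6-.5,145+(v+.5)/6-.5,z).round(1)
for n,u,v,z in [('BL',108,120,46),('BR',422,104,46),('sL',118,398,46),('sR',436,380,46),('FLt?',124,465,46),('FRt',440,450,46),('FLb',128,475,0),('FRb',440,458,0),('wheel top',360,395,46),('wheel front',362,475,30),('wheelL',343,420,56),('wheelR',378,420,56),('rimL',112,200,189),('rimR',420,185,189),('rimtop',265,153,269),('pawl',261,98,140)]: print(n,g(u,v,z))
f,K,R,t=cam('side')
print(proj(K,R,t,[0,0,0]))
E
```

```text
BL [669.8 123.7  46. ]
BR [682.6 -55.1  46. ]
sL [510.1 113.5  46. ]
sR [524.  -65.6  46. ]
FLt? [472.2 109.1  46. ]
FRt [484.3 -68.5  46. ]
FLb [471.4 109.6   0. ]
FRb [484.9 -70.1   0. ]
wheel top [514.6 -22.9  46. ]
wheel front [470.9 -25.   30. ]
wheelL [498.9 -13.6  56. ]
wheelR [499.3 -33.2  56. ]
rimL [596.2 110.  189. ]
rimR [607.3 -51.  189. ]
rimtop [606.2  28.7 269. ]
pawl [663.2  34.5 140. ]
[ 97.90126492 299.98986371]
```

Call:
apply_moves([
  [[0, 0, 0.1, 0, 0.05, -0.03, 0], [0, 0, 0.1, 0, 0.06, -0.02, 0], [0, 0, 0.1, 0, 0.0622, -0.01, 0], [0, 0, 0.1, 0, 0.0622, -0.01, 0], [0, 0, 0.1, 0, 0.0622, -0.01, 0], [0, 0, 0.1, 0, 0.0622, -0.01, 0], [0, 0, 0.1, 0, 0.0622, -0.01, 0], [0, 0, 0.1, 0, 0.0622, -0.01, 0], [0, 0, 0.1, 0, 0.0622, 0, 0], [0, 0, 0.1, 0, 0.0622, 0, 0], [0, 0, 0.1, 0, 0.0622, 0, 0], [0, 0, 0, 0, 0, 0, 0], [0, 0, 0, 0, 0, 0, 0]],
], grip_force=60)

```text
time_s: 1.88
position: [609.3, 183.5, 340.5]
orientation: [0.992, 0.123, -0.0, -0.0]
force: [0.4, 0.1, -0.8]
gripper_width: 85.5
```

```bash
python3 - <<'E'
from h import *
f,K,R,t=cam('wrist','w1.png')
o=readout.get_obs();print(o['position'],o['orientation'],o['force'],o['time_s'])
for p in [(599,29,269),(496.4,-23.3,56),(577,27.5,0)]: print(proj(K,R,t,p))
E
```

```text
[609.03270007 184.26074686 340.45536786] [ 9.92384611e-01  1.23177546e-01 -1.63788640e-04 -2.20931635e-04] [-0.16632685 -0.44572437  0.19184847] 1.925
[205.48775235 422.14207252]
[149.98724493 304.82505048]
[222.92168209 266.81757205]
```

View pics/w1.png

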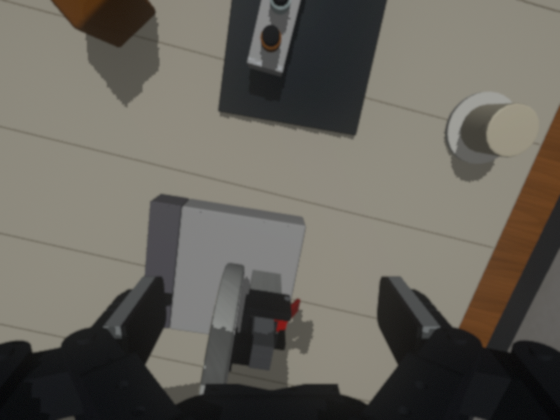

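```bash
python3 - <<'E'
from h import *
f,K,R,t=cam('wrist')
for u,v,z in [(304,219,46),(152,197,46),(301,236,0),(186,206,46),(173,331,46)]: print(onz(K,R,t,u,v,z).round(1))
o=np.array([577,27.5,0]);a=.07;X=np.array([np.cos(a),np.sin(a),0]);Y=np.array([-np.sin(a),np.cos(a),0])
im=cv2.imread('pics/w1.png')
for s,c in((-9,(0,0,255)),(9,(0,255,0))):
  for th in np.arange(-90,91,5):
    p=o+(22+s)*X+80*np.sin(np.radians(th))*Y+np.array([0,0,189+80*np.cos(np.radians(th))])
    q=proj(K,R,t,p); cv2.circle(im,tuple(int(round(x)) for x in q),1,c,-1)
cv2.imwrite('pics/w1o.png',cv2.resize(im[230:420,130:330],None,fx=3,fy=3,interpolation=cv2.INTER_CUBIC))
E
```

```text
[664.1 138.8  46. ]
[473.6 120.1  46. ]
[674.3 101.5   0. ]
[516.6 119.1  46. ]
[531.4 -61.8  46. ]
```

View pics/w1o.png

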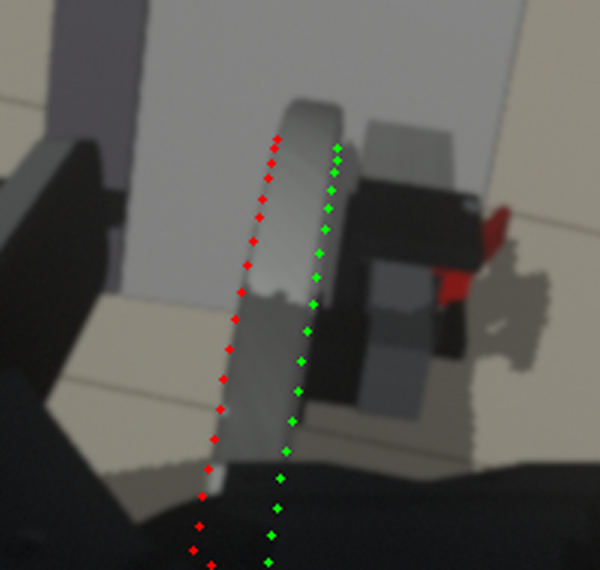

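```bash
python3 - <<'E'
from h import *
f,K,R,t=cam('wrist','w2.png')
for u,v,z in [(304,219,0),(152,197,0),(301,236,46),(186,206,46),(173,331,46),(225.5,265,189)]: print(onz(K,R,t,u,v,z).round(1))
im=cv2.imread('pics/w2.png')
cv2.imwrite('pics/w2z.png',cv2.resize(im[180:345,130:330],None,fx=4,fy=4,interpolation=cv2.INTER_CUBIC)[:600])
E
```

```text
[671.6 127.1   0. ]
[461.  106.3   0. ]
[666.4 116.4  46. ]
[516.5 119.4  46. ]
[531.5 -61.6  46. ]
[584.8 119.3 189. ]
```

View pics/w2z.png

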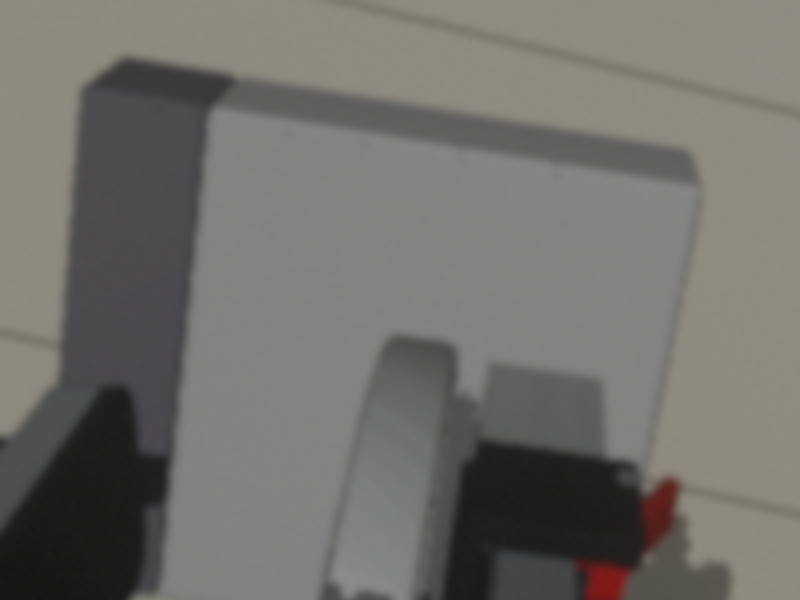

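```bash
python3 - <<'E'
from h import *
f,K,R,t=cam('wrist')
for u,v,z in [(304.5,226,46),(151,203,46),(183,206.5,46),(303,217.5,0)]: print(onz(K,R,t,u,v,z).round(1))
o=np.array([577,27.5,0]);a=.07;X=np.array([np.cos(a),np.sin(a),0]);Y=np.array([-np.sin(a),np.cos(a),0])
for x,y,z in [(100,90,46),(-100,90,46),(100,90,0),(-100,90,0)]: print((o+x*X+y*Y).round(1))
E
```

```text
[667.2 130.6  46. ]
[473.5 112.6  46. ]
[513.  117.9  46. ]
[669.7 129.    0. ]
[670.5 124.3   0. ]
[471.  110.3   0. ]
[670.5 124.3   0. ]
[471.  110.3   0. ]
```

Call:
apply_moves([
  [[0, 0, 0.172, 0, 0, 0, 0], [0, 0, 0, -0.0075, 0.051, 0, 0], [0, 0, 0, -0.007, 0.051, 0, 0], [0, 0, 0, -0.007, 0.051, 0, 0], [0, 0, 0, 0, 0, 0.02, 0], [0, 0, 0, 0, 0, 0.03, 0], [0, 0, 0, 0, 0, 0.03, 0], [0, 0, 0, 0, 0, 0.024, 0], [0, 0, 0, 0, 0, 0, 0], [0, 0, 0, 0, 0, 0, 0]],
])

```text
time_s: 3.32
position: [599.8, 29.9, 237.6]
orientation: [0.999, 0.037, 0.001, -0.0]
force: [0.1, -0.5, -0.3]
gripper_width: 84.9
```

```bash
python3 - <<'E'
from h import *
f,K,R,t=cam('side','s2.png')
cv2.imwrite('pics/s2z.png',cv2.resize(f[130:280,240:370],None,fx=4,fy=4,interpolation=cv2.INTER_CUBIC))
f,K,R,t=cam('wrist','w3.png')
o=readout.get_obs();print(o['position'],o['orientation'],o['force'],o['time_s'])
E
```

```text
[600.02689416  29.66082857 237.99405662] [ 9.99305807e-01  3.72389390e-02  1.07913099e-03 -1.04706430e-05] [ 0.29398697  0.09104379 -0.48482745] 3.425
```

View pics/s2z.png

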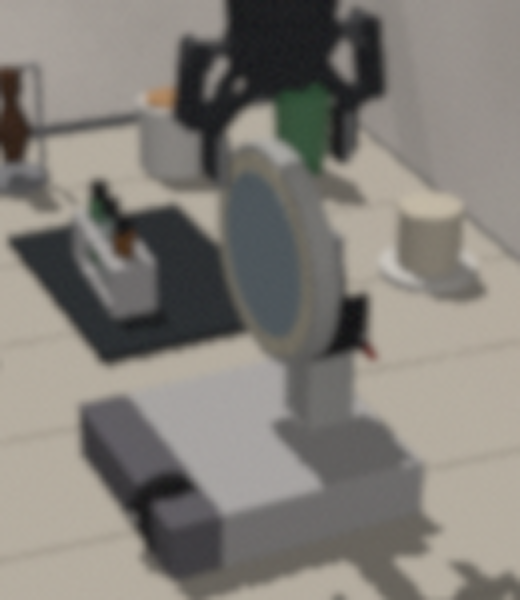

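View pics/w3.png

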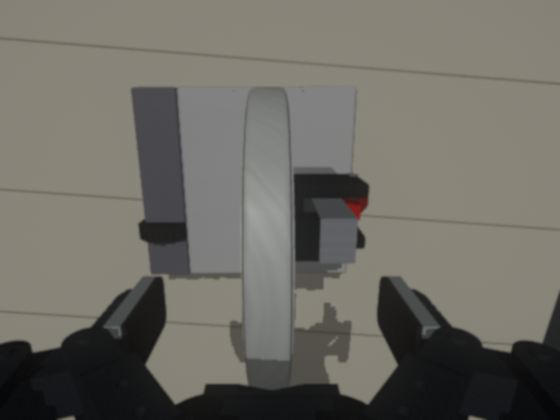

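The disc at column 269 is centred between the pads (160 and 380) and aligned with them. Next I close on the rim.

Call:
apply_moves([
  [[0, 0, 0, 0, 0, 0, 0.5], [0, 0, 0, 0, 0, 0, 0.7], [0, 0, 0, 0, 0, 0, 1], [0, 0, 0, 0, 0, 0, 1], [0, 0, 0, 0, 0, 0, 1], [0, 0, 0, 0, 0, 0, 1], [0, 0, 0, 0, 0, 0, 1], [0, 0, 0, 0, 0, 0, 1]],
], grip_force=60)

```text
time_s: 4.42
position: [598.6, 29.2, 236.7]
orientation: [0.999, 0.037, -0.001, 0.0]
force: [-4.8, -0.3, 5.3]
gripper_width: 17.0
```

```bash
python3 - <<'E'
from h import *
o=readout.get_obs();print(o['position'],o['orientation'],o['force'],o['gripper_width'],o['time_s'])
E
```

```text
[598.56616909  29.21777116 236.7325533 ] [ 9.99310740e-01  3.71161670e-02 -6.53927112e-04  9.06773916e-05] [-4.82588447 -0.28089575  5.26502181] 16.95315516059808 4.425
```

Call:
apply_moves([
  [[0, 0, 0, 0, 0, -0.005, 1], [0, 0, 0, 0, 0, -0.005, 1], [0, 0, 0, 0, 0, -0.005, 1], [0, 0, 0, 0, 0, -0.005, 1], [0, 0, 0, 0, 0, 0, 1], [0, 0, 0, 0, 0, 0, 1]],
])

```text
time_s: 5.18
position: [598.6, 29.2, 257.1]
orientation: [0.999, 0.037, -0.001, 0.0]
force: [-5.7, -1.6, -2.9]
gripper_width: 17.4
```

```bash
python3 - <<'E'
from h import *
o=readout.get_obs();print(o['position'],o['force'],o['gripper_width'],o['time_s'])
f,K,R,t=cam('side','s3.png')
cv2.imwrite('pics/s3z.png',cv2.resize(f[130:280,240:370],None,fx=4,fy=4,interpolation=cv2.INTER_CUBIC))
f,K,R,t=cam('wrist','w4.png')
E
```

```text
[598.60135277  29.24784106 257.05539692] [-5.71022883 -1.57337438 -2.85392608] 17.382396349880842 5.175
```

View pics/s3z.png

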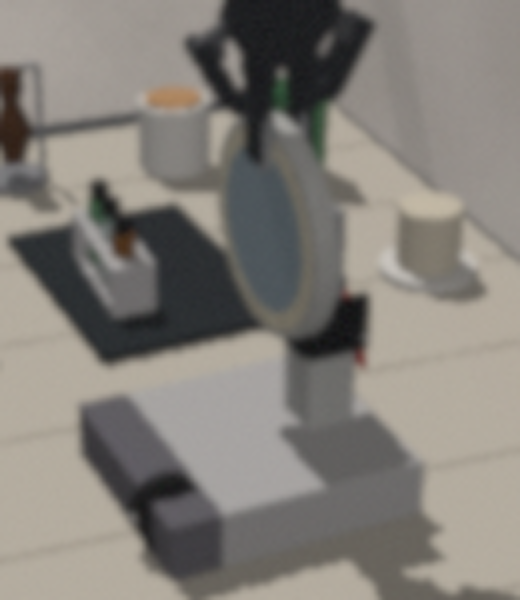

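View pics/w4.png

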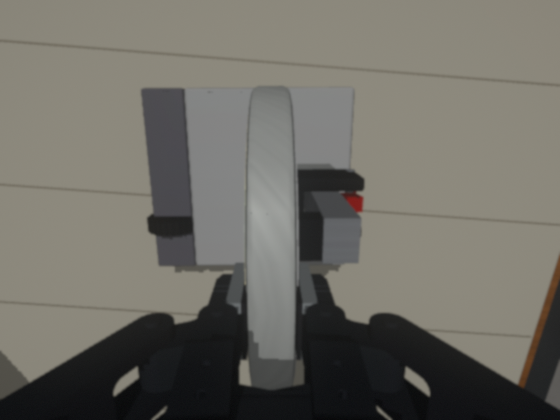

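Call:
apply_moves([
  [[0, 0, 0, 0, 0, -0.003, 1], [0, 0, 0, 0, 0, -0.003, 1], [0, 0, 0, 0, 0, -0.002, 1], [0, 0, 0, 0, 0, -0.0015, 1], [0, 0, 0, 0, 0, 0, 1], [0, 0, 0, 0, 0, 0, 1]],
])

```text
time_s: 6.02
position: [598.6, 29.3, 266.3]
orientation: [0.999, 0.037, -0.001, 0.0]
force: [-5.7, -0.9, -4.0]
gripper_width: 17.4
```

```bash
python3 - <<'E'
from h import *
o=readout.get_obs();print(o['position'],o['force'],o['gripper_width'],o['time_s'])
f,K,R,t=cam('side','s4.png')
cv2.imwrite('pics/s4z.png',cv2.resize(f[130:280,240:370],None,fx=4,fy=4,interpolation=cv2.INTER_CUBIC))
E
```

```text
[598.59863505  29.26518564 266.2547665 ] [-5.7144774  -0.93958244 -3.99153738] 17.436499068578122 6.025
```

View pics/s4z.png

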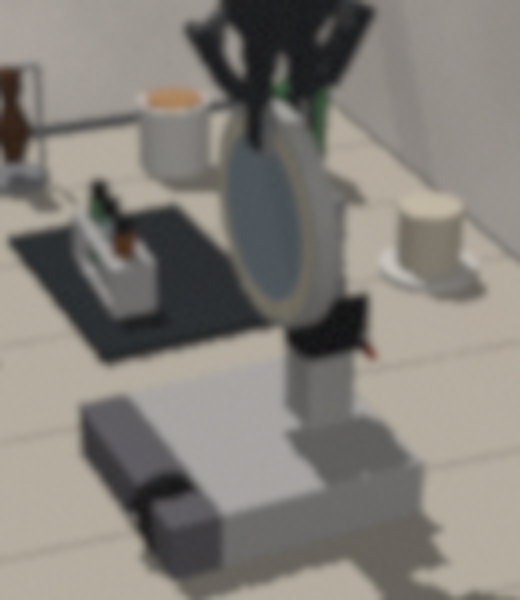

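The red tab is back at its starting pose (370,350), so the pawl has sprung in. I'll lower gently now.

Call:
apply_moves([
  [[0, 0, 0, 0, 0, 0.001, 1], [0, 0, 0, 0, 0, 0.001, 1], [0, 0, 0, 0, 0, 0.001, 1], [0, 0, 0, 0, 0, 0.001, 1], [0, 0, 0, 0, 0, 0, 1], [0, 0, 0, 0, 0, 0, 1]],
])

```text
time_s: 6.82
position: [598.6, 29.2, 262.2]
orientation: [0.999, 0.037, -0.001, 0.0]
force: [-5.4, -2.2, -4.2]
gripper_width: 17.2
```

Call:
apply_moves([
  [[0, 0, 0, 0, 0, 0.001, 1], [0, 0, 0, 0, 0, 0.0005, 1], [0, 0, 0, 0, 0, 0, 1], [0, 0, 0, 0, 0, 0, 1]],
])

```text
time_s: 7.32
position: [598.6, 29.2, 260.9]
orientation: [0.999, 0.037, -0.001, 0.0]
force: [-6.1, -1.4, -4.0]
gripper_width: 17.0
```

Call:
apply_moves([
  [[0, 0, 0, 0, 0, 0.0005, 1], [0, 0, 0, 0, 0, 0.0005, 1], [0, 0, 0, 0, 0, 0, 1], [0, 0, 0, 0, 0, 0, 1]],
])

```text
time_s: 7.82
position: [598.6, 29.2, 260.8]
orientation: [0.999, 0.037, -0.0, 0.0]
force: [-9.0, -1.8, 2.1]
gripper_width: 17.2
```

Call:
apply_moves([
  [[0, 0, 0, 0, 0, 0.0005, 1], [0, 0, 0, 0, 0, 0, 1], [0, 0, 0, 0, 0, 0, 0.7], [0, 0, 0, 0, 0, 0, 0.4], [0, 0, 0, 0, 0, 0, 0.2], [0, 0, 0, 0, 0, 0, 0.1], [0, 0, 0, 0, 0, 0, 0.1], [0, 0, 0, 0, 0, 0, 0.1]],
])

```text
time_s: 8.82
position: [599.3, 29.3, 259.0]
orientation: [0.999, 0.037, -0.0, 0.0]
force: [-0.3, -0.6, -0.2]
gripper_width: 76.9
```

```bash
python3 - <<'E'
from h import *
o=readout.get_obs();print(o['position'],o['force'],o['gripper_width'],o['time_s'])
f,K,R,t=cam('side','s5.png')
cv2.imwrite('pics/s5z.png',cv2.resize(f[130:280,240:370],None,fx=4,fy=4,interpolation=cv2.INTER_CUBIC))
E
```

```text
[599.27110266  29.30723233 259.02901963] [-0.26971618 -0.56827652 -0.19783423] 76.86721606482541 8.825
```

View pics/s5z.png

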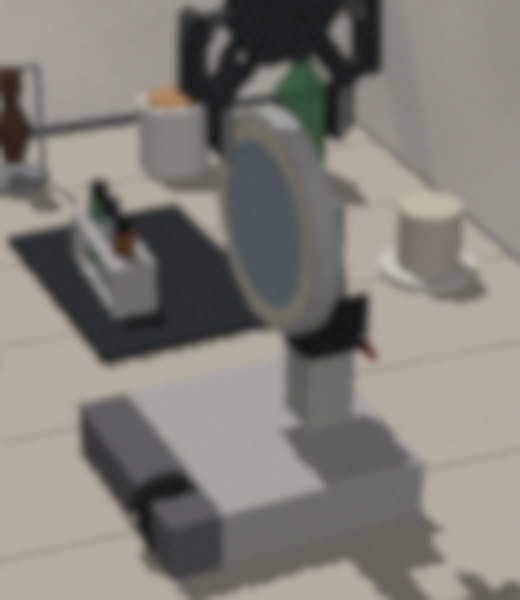

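Call:
apply_moves([
  [[0, 0, 0, 0, 0, -0.02, 0.1], [0, 0, 0, 0, 0, -0.03, 0.1], [0, 0, 0, 0, 0, -0.03, 0.1], [0, 0, 0, -0.04, 0.0145, 0, 0.1], [0, 0, 0, -0.04, 0.0145, 0, 0.5], [0, 0, 0, -0.0425, 0.0145, 0, 1], [0, 0, 0, 0, 0, 0.06, 1], [0, 0, 0, 0, 0, 0.06, 1], [0, 0, 0, 0, 0, 0.06, 1], [0, 0, 0, 0, 0, 0.02, 1], [0, 0, 0, 0, 0, 0, 1], [0, 0, 0, 0, 0, 0, 1], [0, 0, 0, 0, 0, 0, 1]],
], grip_force=40)

```text
time_s: 10.5
position: [481.3, -23.2, 140.5]
orientation: [0.999, 0.037, 0.001, 0.0]
force: [-0.4, -0.2, -0.1]
gripper_width: -0.4
```

```bash
python3 - <<'E'
from h import *
o=readout.get_obs();print(o['position'],o['force'],o['gripper_width'],o['time_s'])
f,K,R,t=cam('wrist','w5.png');print(proj(K,R,t,[496.4,-23.3,56]),proj(K,R,t,o['position']))
f,K,R,t=cam('top','t5.png')
cv2.imwrite('pics/t5z.png',cv2.resize(f[145:235,235:325],None,fx=6,fy=6,interpolation=cv2.INTER_CUBIC))
f,K,R,t=cam('side','s6.png')
cv2.imwrite('pics/s6z.png',cv2.resize(f[130:280,240:370],None,fx=4,fy=4,interpolation=cv2.INTER_CUBIC))
E
```

```text
[481.33478002 -23.19999617 140.45739684] [-0.41245087 -0.24816724 -0.118598  ] -0.41843017122508797 10.5
[292.60329737 227.60048347] [269.60055005 285.22460577]
```

View pics/w5.png

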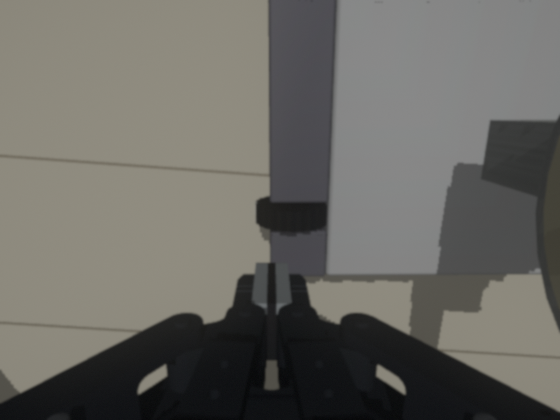

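View pics/s6z.png

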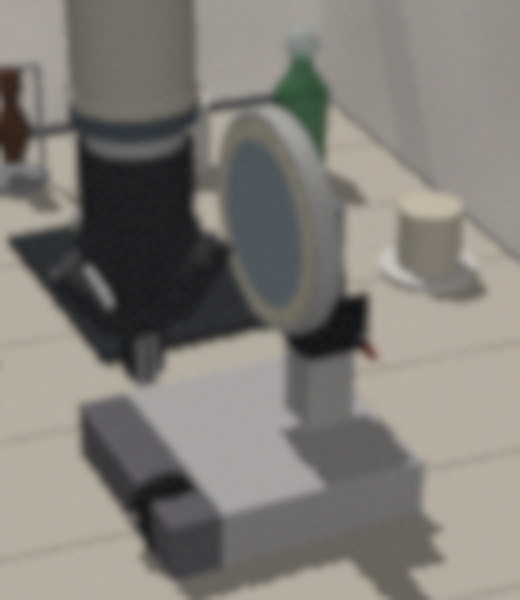

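```bash
python3 - <<'E'
from h import *
f,K,R,t=cam('wrist')
for u,v,z in [(292,201,46),(292,232,56),(257,214,30),(257,214,40),(327,214,46),(329,273,46),(271,205,46),(336,20,46)]: print(u,v,z,onz(K,R,t,u,v,z).round(1))
im=cv2.imread('pics/w5.png')
cv2.imwrite('pics/w5z.png',cv2.resize(im[180:300,220:350],None,fx=5,fy=5,interpolation=cv2.INTER_CUBIC))
E
```

```text
292 201 46 [494.6  -7.6  46. ]
292 232 56 [495.7 -26.2  56. ]
257 214 30 [471.4 -22.9  30. ]
257 214 40 [471.6 -20.1  40. ]
327 214 46 [519.  -14.9  46. ]
329 273 46 [525.6 -58.2  46. ]
271 205 46 [480.7 -11.4  46. ]
336 20 46 [510.4 102.9  46. ]
```

View pics/w5z.png

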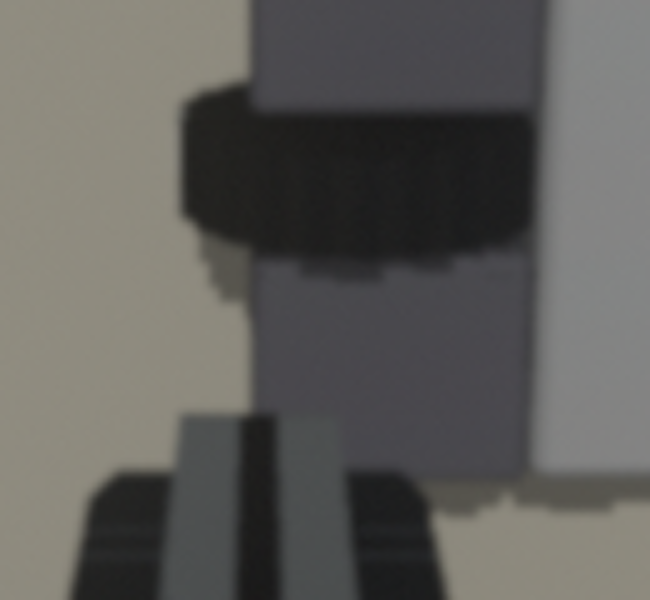

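Call:
apply_moves([
  [[0, 0, 0, 0.0062, -0.0028, 0, 1], [0, 0, 0, 0, 0, 0.03, 1], [0, 0, 0, 0, 0, 0.03, 1], [0, 0, 0, 0, 0, 0.016, 1], [0, 0, 0, 0, 0, 0, 1], [0, 0, 0, 0, 0, 0, 1], [0, 0, 0, 0, 0, 0, 1], [0, 0, 0, 0, 0, 0, 1]],
])

```text
time_s: 11.7
position: [486.8, -19.9, 63.8]
orientation: [0.999, 0.037, 0.001, 0.0]
force: [-0.1, -0.8, 1.4]
gripper_width: -0.0
```

Call:
apply_moves([
  [[0, 0, 0, 0, 0, 0.002, 1], [0, 0, 0, 0, 0, 0.001, 1], [0, 0, 0, 0, 0, 0.001, 1], [0, 0, 0, 0, 0, 0, 1], [0, 0, 0, 0, 0, 0, 1]],
])

```text
time_s: 12.32
position: [486.3, -19.9, 59.1]
orientation: [0.999, 0.037, -0.0, -0.0]
force: [-0.2, 0.1, 0.2]
gripper_width: -0.1
```

Call:
apply_moves([
  [[0, 0, 0, 0, 0, 0.001, 1], [0, 0, 0, 0, 0, 0.0, 1], [0, 0, 0, 0, 0, 0, 1]],
])

```text
time_s: 12.7
position: [486.3, -19.9, 58.1]
orientation: [0.999, 0.037, -0.0, 0.0]
force: [0.3, -0.1, 0.5]
gripper_width: -0.2
```

Call:
apply_moves([
  [[0, 0, 0, 0, 0, 0.001, 1], [0, 0, 0, 0, 0, 0.001, 1], [0, 0, 0, 0, 0, 0, 1], [0, 0, 0, 0, 0, 0, 1]],
])

```text
time_s: 13.2
position: [486.3, -19.9, 56.1]
orientation: [0.999, 0.037, -0.0, 0.0]
force: [-0.9, -0.4, -0.1]
gripper_width: -0.1
```

Call:
apply_moves([
  [[0, 0, 0, 0, 0, 0.0005, 1], [0, 0, 0, 0, 0, 0.0, 1], [0, 0, 0, 0, 0, 0, 1]],
])

```text
time_s: 13.58
position: [486.4, -19.9, 55.7]
orientation: [0.999, 0.037, 0.0, 0.0]
force: [-1.1, 0.2, 3.1]
gripper_width: 0.1
```

Call:
apply_moves([
  [[0, 0, 0, 0, 0, 0.0004, 1], [0, 0, 0, 0, 0, 0, 1], [0, 0, 0, 0.002, 0, 0, 1], [0, 0, 0, 0.003, 0, 0, 1]],
])

```text
time_s: 14.08
position: [491.6, -19.5, 55.8]
orientation: [0.999, 0.037, 0.0, 0.0]
force: [-2.4, 0.5, 11.3]
gripper_width: -0.1
```

Call:
apply_moves([
  [[0, 0, 0, 0.003, 0, 0, 1], [0, 0, 0, 0.003, 0, 0, 1], [0, 0, 0, 0.003, 0, 0, 1]],
])

```text
time_s: 14.45
position: [500.9, -18.8, 55.9]
orientation: [0.999, 0.037, 0.001, -0.0]
force: [-1.6, 0.5, 10.7]
gripper_width: 0.2
```

Call:
apply_moves([
  [[0, 0, 0, 0.003, 0, 0, 1], [0, 0, 0, 0.003, 0, 0, 1]],
])

```text
time_s: 14.7
position: [506.6, -18.3, 55.5]
orientation: [0.999, 0.037, 0.0, -0.0]
force: [-1.1, 0.8, 4.1]
gripper_width: 0.2
```

Call:
apply_moves([
  [[0, 0, 0, 0, 0, -0.008, 1], [0, 0, 0, -0.02, 0, 0, 1], [0, 0, 0, 0, 0, 0, 1], [0, 0, 0, 0, 0, 0, 1]],
])

```text
time_s: 15.2
position: [487.0, -19.9, 63.5]
orientation: [0.999, 0.037, 0.0, 0.0]
force: [-0.3, -0.3, 0.8]
gripper_width: 0.2
```

```bash
python3 - <<'E'
from h import *
o=readout.get_obs();print(o['position'],o['force'],o['time_s'])
f,K,R,t=cam('wrist','w6.png')
cv2.imwrite('pics/w6z.png',cv2.resize(f[160:320,200:360],None,fx=3.7,fy=3.7,interpolation=cv2.INTER_CUBIC))
f,K,R,t=cam('side','s7.png')
cv2.imwrite('pics/s7z.png',cv2.resize(f[130:280,240:370],None,fx=4,fy=4,interpolation=cv2.INTER_CUBIC))
E
```

```text
[487.02008305 -19.90477451  63.46705605] [-0.31480973 -0.3250735   0.8190071 ] 15.2
```

View pics/w6z.png

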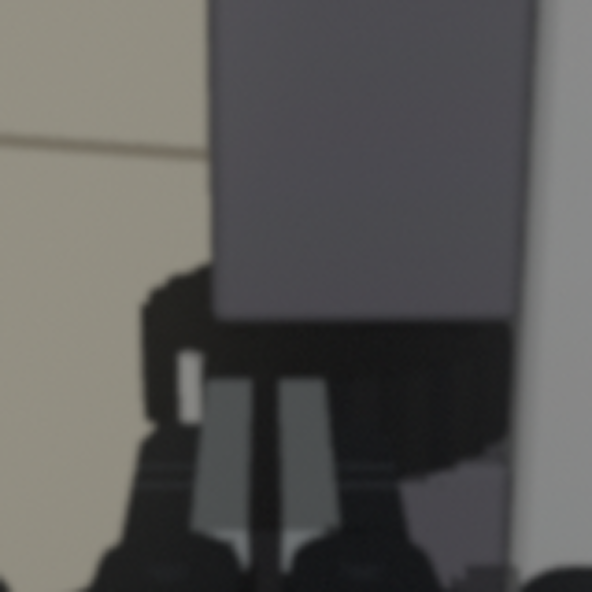

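View pics/s7z.png

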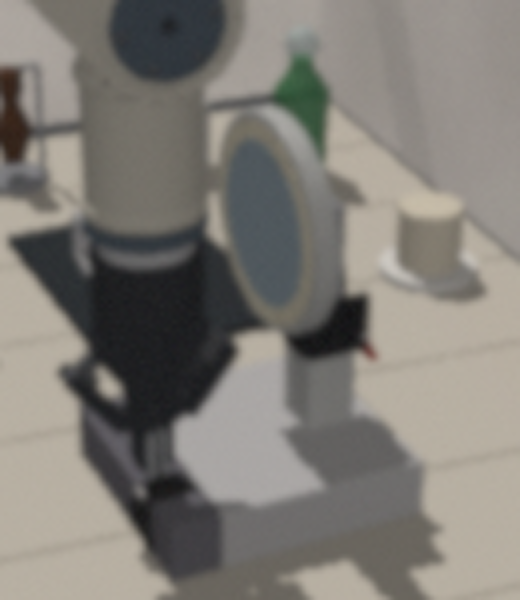

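The white rib has come into view at the front of the wheel, at (188,388) in the zoom, so the wheel is rolling the right way. Next stroke.

Call:
apply_moves([
  [[0, 0, 0, 0, 0, 0.006, 1], [0, 0, 0, 0, 0, 0.0018, 1], [0, 0, 0, 0, 0, 0, 1], [0, 0, 0, 0.002, 0, 0, 1], [0, 0, 0, 0.003, 0, 0, 1], [0, 0, 0, 0.003, 0, 0, 1], [0, 0, 0, 0.003, 0, 0, 1]],
])

```text
time_s: 16.18
position: [497.9, -19.0, 55.9]
orientation: [0.999, 0.037, 0.0, -0.0]
force: [-0.9, 0.4, 11.0]
gripper_width: -0.3
```

Call:
apply_moves([
  [[0, 0, 0, 0.003, 0, 0, 1], [0, 0, 0, 0.003, 0, 0, 1], [0, 0, 0, 0.003, 0, 0, 1]],
])

```text
time_s: 16.55
position: [506.6, -18.3, 55.5]
orientation: [0.999, 0.037, 0.0, -0.0]
force: [-1.0, 0.4, 4.4]
gripper_width: 0.1
```

Call:
apply_moves([
  [[0, 0, 0, 0, 0, -0.008, 1], [0, 0, 0, -0.02, 0, 0, 1], [0, 0, 0, 0, 0, 0, 1], [0, 0, 0, 0, 0, 0, 1]],
])

```text
time_s: 17.05
position: [487.0, -19.9, 63.6]
orientation: [0.999, 0.037, 0.0, 0.0]
force: [-0.4, -0.0, -0.3]
gripper_width: -0.0
```

```bash
python3 - <<'E'
from h import *
o=readout.get_obs();print(o['position'],o['force'],o['time_s'])
f,K,R,t=cam('wrist','w7.png')
cv2.imwrite('pics/w7z.png',cv2.resize(f[160:320,200:360],None,fx=3.7,fy=3.7,interpolation=cv2.INTER_CUBIC))
E
```

```text
[487.01398657 -19.89602825  63.62897008] [-0.37446467 -0.01720673 -0.32245534] 17.05
```

View pics/w7z.png

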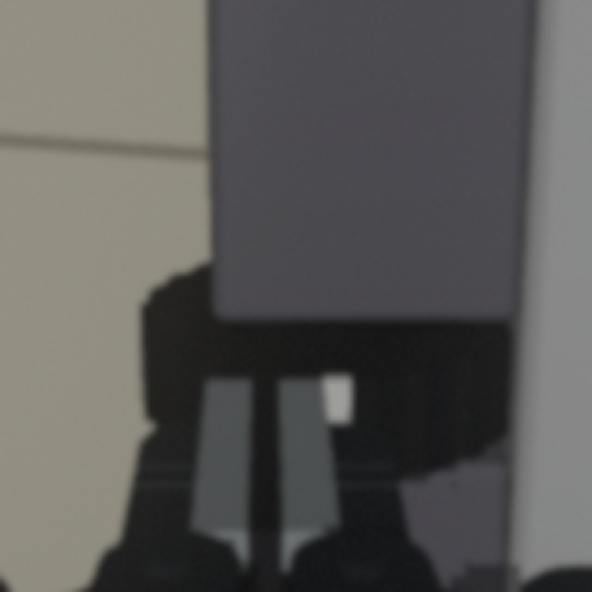

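Call:
apply_moves([
  [[0, 0, 0, 0, 0, 0.006, 1], [0, 0, 0, 0, 0, 0.0016, 1], [0, 0, 0, 0, 0, 0, 1], [0, 0, 0, 0.002, 0, 0, 1], [0, 0, 0, 0.002, 0, 0, 1]],
])

```text
time_s: 17.73
position: [487.7, -19.7, 55.4]
orientation: [0.999, 0.037, -0.003, -0.0]
force: [-11.9, -1.6, 13.8]
gripper_width: 0.5
```

Call:
apply_moves([
  [[0, 0, 0, 0.002, 0, 0, 1], [0, 0, 0, 0.002, 0, 0, 1]],
])

```text
time_s: 17.98
position: [488.2, -19.6, 55.1]
orientation: [0.999, 0.037, -0.006, -0.0]
force: [-24.0, -4.7, 26.3]
gripper_width: -0.2
```

Call:
apply_moves([
  [[0, 0, 0, 0.002, 0, 0, 1], [0, 0, 0, 0.002, 0, 0, 1], [0, 0, 0, 0.002, 0, 0, 1]],
])

```text
time_s: 18.35
position: [489.0, -19.4, 54.8]
orientation: [0.999, 0.037, -0.011, -0.0]
force: [-38.5, -8.0, 44.1]
gripper_width: -0.2
```

It stalled with rising force, which fits the end stop. I'll unload it and look.

Call:
apply_moves([
  [[0, 0, 0, -0.003, 0, -0.001, 1], [0, 0, 0, -0.0035, 0, -0.001, 1], [0, 0, 0, 0, 0, -0.003, 1], [0, 0, 0, 0, 0, -0.02, 1], [0, 0, 0, -0.02, -0.01, -0.05, 1], [0, 0, 0, -0.02, -0.01, -0.02, 1], [0, 0, 0, 0, 0, 0, 1], [0, 0, 0, 0, 0, 0, 1]],
])

```text
time_s: 19.35
position: [453.1, -2.4, 150.5]
orientation: [0.999, 0.037, 0.0, 0.0]
force: [-0.1, 0.2, 0.3]
gripper_width: -0.1
```

```bash
python3 - <<'E'
from h import *
o=readout.get_obs();print(o['position'],o['force'],o['time_s'])
f,K,R,t=cam('wrist','w8.png')
z=f[180:300,220:400]
cv2.imwrite('pics/w8z.png',cv2.resize(z,None,fx=4.4,fy=4.4,interpolation=cv2.INTER_CUBIC))
for c in range(240,360,1): pass
g=f.min(2)
print(proj(K,R,t,[496.4,-19.5,56]))
E
```

```text
[453.08844958  -2.39547038 150.47602116] [-0.05279395  0.21555052  0.31554522] 19.35
[330.06721512 249.152044  ]
```

View pics/w8z.png

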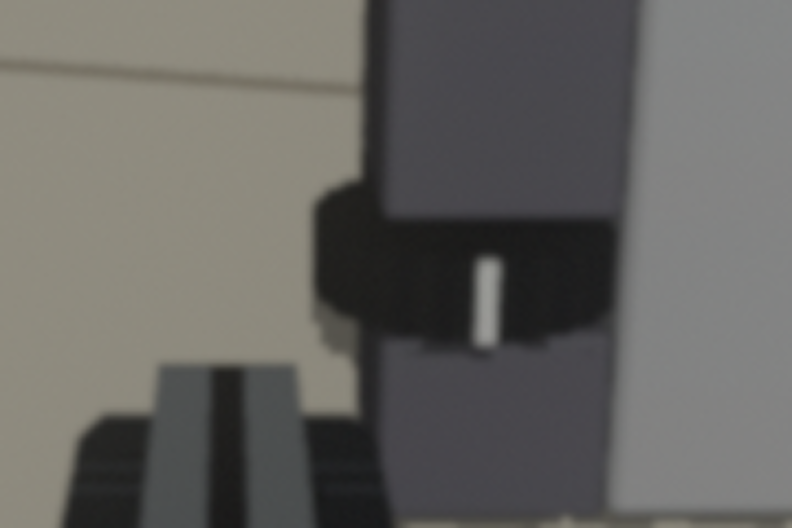

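Call:
apply_moves([
  [[0, 0, 0, -0.03, -0.05, -0.03, 1], [0, 0, 0, -0.03, -0.06, -0.04, 1], [0, 0, 0, 0, -0.06, -0.04, 1], [0, 0, 0, 0, 0, 0, 1], [0, 0, 0, 0, 0, 0, 1]],
])

```text
time_s: 20.02
position: [388.9, 140.8, 245.0]
orientation: [0.999, 0.037, -0.001, 0.0]
force: [-0.3, -1.2, -0.1]
gripper_width: 0.0
```

```bash
python3 - <<'E'
from h import *
o=readout.get_obs();print(o['position'],o['force'],o['time_s'])
f,K,R,t=cam('side','s9.png')
a=cv2.imread('pics/side0.png')
cv2.imwrite('pics/s9z.png',np.hstack([cv2.resize(x[155:275,250:350],None,fx=4,fy=4,interpolation=cv2.INTER_CUBIC) for x in (a,f)]))
for h in (245,269,293,317):
  print(h,proj(K,R,t,[599,30,h]).round(1),proj(K,R,t,[599,30,h-160]).round(1))
f,K,R,t=cam('top','t9.png')
E
```

```text
[388.93595905 140.82106328 245.01573368] [-0.3272     -1.23848256 -0.12398763] 20.025
245 [309.8 174.5] [309.2 224.6]
269 [309.9 166.4] [309.3 217.5]
293 [310.  158.1] [309.3 210.3]
317 [310.1 149.6] [309.4 202.9]
```

View pics/s9z.png

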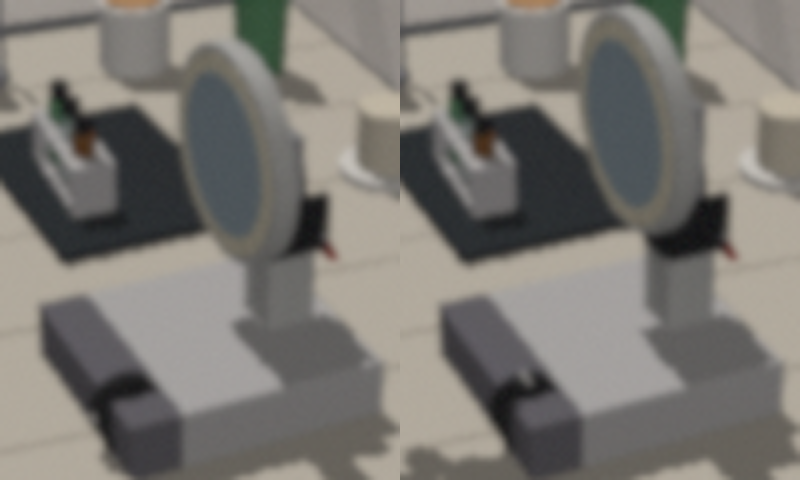

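View pics/t9.png

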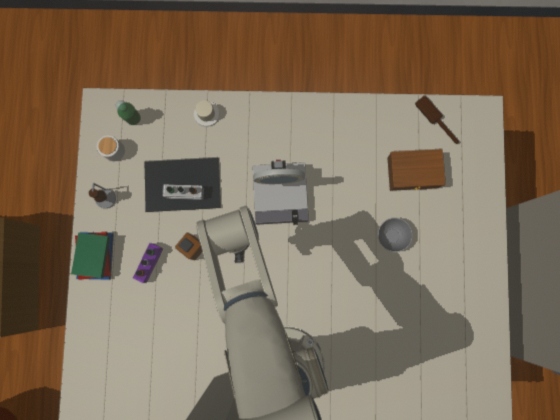

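The mirror's top moved up 8.5 px, and one notch predicts 8.3. The rib is at the top of the wheel and the other things have not moved.

```bash
python3 -c "
from h import *
print(finish_job())"
```

```text
the job is handed in; nothing more can be done
None
```

The mirror is up one notch and resting on its pawl, and the light is fully up. I handed the job in at about 20 s of the 58 s allowed; it reports no verdict.

**Mirror:** I gripped the rim front to back, raised it 29.5 mm until the pawl sprang in, then lowered it about 5.5 mm. The wrist force went from -4 N to +2 N, showing the pawl had the weight, and only then did I open the gripper. The tool finished 24.1 mm above its start. In the side view the mirror's top moved 8.5 px, against 8.3 px expected for one notch.

**Thumbwheel:** Two strokes with the closed fingertips rolled it towards the mirror. A third stroke stalled straight away, so it was already at its end stop. The white rib is at the very top, within about 1 px of where it should be.

- **Pressing force:** I pressed harder than the suggested 5 N: about 11 N during the strokes. At the stall the fingertip force peaked around 59 N (-38 N along x, 44 N along z) before I backed off. The 120 N wrist limit was not reached. The 40 N limit covers the arm and the gripper's body, and this load was on the fingertips.
- **Position estimates:** The top and wrist cameras disagreed by about 4 mm on the stand's sideways position. I worked between the two for the mirror, and nearer the wrist view for the wheel.
- **Other things:** They stand where they were in the last top view. I checked this by eye and did not measure it.

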